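# Level the weighing slab with a wedge, then start and zero the balance

### The job

The heavy slab under the balance rocks down at one corner: stand the aluminium wedge flat on the bench, push its thin end in under the foot of that low corner until the bubble of the spirit level on the slab sits centred between its two lines, and let go of the wedge, which must carry the corner by itself. Then, on the key terminal on the bench, press the round key fully down and release it, and after it do the same with the long bar key, one key at a time; do not press the square key, press no key while the bubble is off centre, and leave the slab and all other things on the bench untouched by the robot.

Things in the scene. Friction and masses are not known exactly. Their poses are not given: they have to be found in the camera images.
- wedge: Aluminium wedge, loose, about 0.24 kg, 180 long (its x), 40 wide; its weight is mostly in the lug end. Origin: middle of its underside. Thin end at x = +90 mm, 2 mm thick there, rising evenly (0.192 mm per mm) to 27 mm at x = -40 mm, then flat to x = -60 mm, then the lug (see wedge_grip). Stays put by friction once loaded.
- wedge_grip (a point): Centre of the wedge's upright lug, 25 mm above the wedge's underside and 75 mm behind its middle. The lug is 30 x 30 mm and 50 mm high and is what to hold or push; axes as the wedge (x points to the thin end, z up).
- slab: Dark resin-stone slab 240 x 300 x 25 carrying the white balance and the spirit level (about 3 kg, cannot slide). It rocks about a diagonal line from near its near-right to near its far-left corner; origin on that line, 50 mm above the bench. Upper face 77 mm above the bench when level. x points away from the robot along its side edges, y to its left.
- low_corner (a point): Point on the slab's upper face straight above the low foot, 18 mm in from both edges at the near-left corner; axes as the slab. The foot is steel, round-ended, 16 mm across. At the start this corner is about 10 mm too low and leans on a stop; the foot's end hangs 4 to 10 mm above the bench (not known exactly). The wedge goes in along the slab's x: a strip 60 mm wide is free there.
- bubble (a joint): Where the level's bubble stands, m, along the level towards the low corner: 0 centred, negative while that corner is too low (-0.020 at the start), positive when too high. The bubble is 20 mm long, the black lines are 28 mm apart: between them means within 4 mm of centre. It moves 2 mm per mm of lift, about 0.4 mm per mm that the wedge goes in under load.
- level_mid (a point): Middle of the upper face of the spirit level (aluminium bar 130 x 30 x 28 lying across the near-left corner of the slab, pale bubble in a green tube), which points from the slab's middle to the low corner.
- round_key_top (a point): Centre of the upper face of the round key (30 across), the left one of three grey keys in a row on the fixed cream terminal (100 x 170 x 30 high); 42 mm above the bench. Axes as the terminal: x away from the robot, y to the left.
- square_key_top (a point): Centre of the upper face of the square key (26 x 26), the middle one, 50 mm from the other two; 42 mm above the bench. Not to be pressed.
- bar_key_top (a point): Centre of the upper face of the long bar key (60 along the terminal's x, 24 wide), the right one; 42 mm above the bench.
- round_key (a joint): How far the round key is pressed, m: 0 up, 0.006 fully down. Spring: about 1.5 N to start, 5 N fully down; springs back.
- square_key (a joint): The same for the square key.
- bar_key (a joint): The same for the bar key.
- packer_mid (a point): Bystander: flat plain aluminium packing strip 110 x 40 x 12, no slope and no lug; its centre. Not for this job.
- beaker: Bystander: glass beaker 72 across, 90 high; centre of its underside.
- reagent: Bystander: brown glass bottle 74 across, 160 high; centre of its underside.
- washer: Bystander: white plastic bottle 68 across, 170 high; centre of its underside.
- tipbox: Bystander: grey box with a clear lid 120 x 85 x 62; centre of its underside.
- jar: Bystander: small glass jar with a white lid, 52 across, 65 high; centre of its underside.
- weight: Bystander: steel calibration weight with a knob, 38 across, 62 high; centre of its underside.
Things that resemble listed ones, but are neither listed nor needed, are in the scene too. There is more than one size of the wedge; the job needs the middle-sized.

How it is judged:
By the outcome, as a careful person would: the job done as asked, in the order asked, and still so for the second after the job is handed in, with the robot touching nothing.
It also fails if it takes over 53 s, if anything falls off the work surface, if the arm or the gripper's body presses on something with over 40 N, if the wrist force passes 120 N, or if a joint passes its speed limit or range.

### The arm

A 7-joint arm with a two-finger parallel gripper is mounted at the origin on the work surface. World frame = base frame: x ahead of the robot, y to its left, z up, the work surface at z = 0. Lengths are in m, angles in rad, forces in N, time in s.
With the tool pointing down it reaches from about 0.425 to 1.025 m from the base axis. Payload 3.6 kg.
Tool frame: the origin (TCP) lies on the centre line of the jaws, within the pads' length; the fingertips stand tip_extent ahead of it and the grasp point (between the pads) lies 11 mm behind it (tip_extent is the distance from the TCP to the fingertips, in m); z points along the fingers, y is the line along which they close (so a half turn about z gives the same grasp; the last joint's range is limited). The gripper opens to 85 mm and grips with 20 to 120 N. Pads are 22 mm wide; open, the fingers measure 114 mm over their backs; the gripper's body (76 mm by 85 mm) begins 54 mm behind the grasp point. The pads swing forward as they close: fully open they stand 13 mm farther back than shut.
Start: joints at [-1.298, 0.591, 0.048, 1.609, -0.033, 0.943, -0.034], TCP at [0.259, 0.677, 0.208] pointing down, gripper open.
Joint ranges: [-2.69, 2.69], [-0.47, 2.24], [-1.27, 1.36], [0.19, 2.51], [-1.53, 4.68], [0.08, 2.07], [-3.09, 3.09]. Speed limits (rad/s): [2.57, 2.57, 3.14, 3.14, 3.14, 3.14, 3.14].

### API

Orientations are given as a 3x3 rotation matrix whose columns are the frame's x, y, z axes.
In Python, from station import sense, capture, camera_info, job_done, find_in, tip_of, tip_extent gives the robot as it stands. The module is installed in compiled form; this text tells all that it offers.
- The arm moves only by the tool arm_command, never from a script. Its argument "deltas" is a list of rows, each a list of 7 numbers: the shift along the world's x, y, z in mm, then the turn, a rotation vector about the world's x, y, z in rad, then the opening, from -1 (shut) to 1 (fully open). In form: [[x, y, z, wx, wy, wz, gripper], ...]. A call has exactly 5 rows; each row shifts and turns the commanded pose from where the row before left it; what a row does not reach is not made up. A row lasts 1/10 s, in which the tool goes at most 50 mm and 8.59 degrees, less where a joint would pass 70% of its speed; a pose out of reach is approached as far as the arm can. A call with a gripper value outside its range is refused whole. The fingers move at their own pace and stop on an object; "force" is the grip in N (left out, the last holds). Time passes only in rows, so rows that do not move let the fingers close, or fill a call up. It gives the time, the measured TCP pose, the force, the opening and the grip force at its end, in the units of the state.
- sense(): the state, without advancing time (a new reading comes with each control period).
- capture(name): name is "side" or "top" or "wrist"; returns the picture (480x640x3 uint8, blue, green, red); there is no depth.
- camera_info(name): a dict with "K" (3x3 intrinsics, pixels), "pose" (4x4, takes a point from camera to world coordinates); the wrist camera has in their place "mount" (4x4, takes a point from camera to tool coordinates, whose origin is the TCP and whose axes are the flange's). Camera axes: x right, y down, z forward; pixel columns grow to the right and rows downward; lengths in m; the calibration is good to about 2 mm. The wrist camera is an equidistant fisheye: a pixel r from the principal point sees the ray r / f radians off the axis. A picture is of the moment at which its call begins: read the wrist's pose just before it. camera_info takes no time and is no camera call.
- job_done(): hands the job in; it is judged then, once.
Trained networks look in the newest picture that a camera, given by its name, has taken for a name from the list of things; names that differ only in an ending like _2 or _b are one class to them, and where a whole thing is asked for, a point or a joint stands for the part that bears it (a point fixed in the world has none). Each returns a list of dicts, best first, with "conf" (0 to 1); they miss things now and then, are a little off and sometimes report something else, mostly with a low value. They report only what shows in the picture. A call takes as long as a camera call. They do not tell look-alikes from the thing itself.
- find_in(target, camera): "rect" ([left, top, right, bottom] in pixels, round what is visible of it).
- tip_of(target, camera): "centre" ([column, row] in pixels: a listed point, or the origin of a listed thing).
The state is a dict: "time": time; "qpos": joint angles; "qvel": joint speeds; "tau": joint torques, N m; "tool_pos": TCP position; "ee_rot": TCP orientation; "force": force on the tool from outside, world axes, zero at the start; "ft_torque": the same for the moment, N m; "grip_width": finger opening in m; "grasp_force": force on a finger pad.
Only numpy, scipy, OpenCV 4.12 (cv2) and the standard library are available. Lean on these libraries where they do the work, as an engineer would, in place of code of your own. Each camera call takes 0.05 s, during which the arm holds its last target. There are 200 camera calls.

## Working session

There is one attempt and no reset: what is moved stays moved. The work goes in short steps, Python scripts to look and compute and a tool call to move; the robot and the scene stay as the last step left them, time stands still between calls to the robot, and variables do not carry over. Pictures are saved under pics/ and viewed, at most 10 in all, crops included, and the job is handed in when it is done.

Besides the shell and the picture viewer there is one more tool, called after "Call:" by a JSON object that holds its "fn" and its "kwargs". arm_command: Moves the arm, as the interface text tells. Its arguments: {"type":"object","properties":{"deltas":{"type":"array","items":{"type":"array","items":{"type":"number"}}},"force":{"type":"number"}},"required":["deltas"]}

```bash
mkdir -p pics
cat > h.py <<'E'
import numpy as np, cv2
from station import *
def px2w(cam,uv,z):
    c=camera_info(cam);K=np.array(c["K"])
    if "pose" in c:
        P=np.array(c["pose"]); d=np.linalg.inv(K)@np.array([uv[0],uv[1],1.])
    else:
        s=sense();T=np.eye(4);T[:3,:3]=s["ee_rot"];T[:3,3]=s["tool_pos"];P=T@np.array(c["mount"])
        a=np.array([(uv[0]-K[0,2])/K[0,0],(uv[1]-K[1,2])/K[1,1]]);r=np.linalg.norm(a)
        d=np.array([*(np.sin(r)*a/max(r,1e-9)),np.cos(r)])
    d=P[:3,:3]@d;o=P[:3,3]
    return o+d*(z-o[2])/d[2]
E
python3 - <<'E'
from h import *
a=capture("top");cv2.imwrite("pics/top.png",a)
for t,z in [("wedge",0),("wedge_grip",.025),("low_corner",.067),("level_mid",.1),("round_key_top",.042),("square_key_top",.042),("bar_key_top",.042),("packer_mid",.006),("slab",.05)]:
    print(t,[(np.round(d["centre"]),round(d["conf"],2),np.round(px2w("top",d["centre"],z)[:2],3)) for d in tip_of(t,"top")[:4]])
print(tip_extent() if callable(tip_extent) else tip_extent)
a=capture("side");cv2.imwrite("pics/side.png",a)
print(sense()["time"],camera_info("side")["pose"],camera_info("top")["pose"])
E
```

```text
wedge [(array([235., 241.]), 0.73, array([0.533, 0.226])), (array([240., 341.]), 0.72, array([0.257, 0.21 ])), (array([137., 212.]), 0.62, array([0.615, 0.502]))]
wedge_grip [(array([220., 266.]), 0.82, array([0.46 , 0.261])), (array([155., 264.]), 0.76, array([0.468, 0.439])), (array([200., 331.]), 0.55, array([0.287, 0.313])), (array([311., 173.]), 0.35, array([0.719, 0.013]))]
low_corner [(array([289., 187.]), 0.94, array([0.671, 0.071]))]
level_mid [(array([243., 170.]), 0.22, array([0.71 , 0.191]))]
round_key_top [(array([422., 248.]), 0.64, array([ 0.505, -0.29 ]))]
square_key_top [(array([435., 249.]), 0.58, array([ 0.502, -0.324]))]
bar_key_top [(array([454., 252.]), 0.65, array([ 0.493, -0.377]))]
packer_mid [(array([243., 175.]), 0.78, array([0.717, 0.204]))]
slab [(array([357., 157.]), 0.84, array([ 0.757, -0.116])), (array([310., 176.]), 0.23, array([0.704, 0.014]))]
0.008
0.55 [[ 0.84205745 -0.28383603  0.45866803 -0.29404468]
 [-0.53936988 -0.45003305  0.71172353 -1.27666278]
 [ 0.00440299 -0.84670382 -0.53204628  1.03494544]
 [ 0.          0.          0.          1.        ]] [[-0.00708485 -0.9950666   0.09895592  0.4270544 ]
 [-0.99988969  0.00575764 -0.01369132  0.00305408]
 [ 0.01305403 -0.09904201 -0.99499762  1.27656711]
 [ 0.          0.          0.          1.        ]]
```

View pics/top.png

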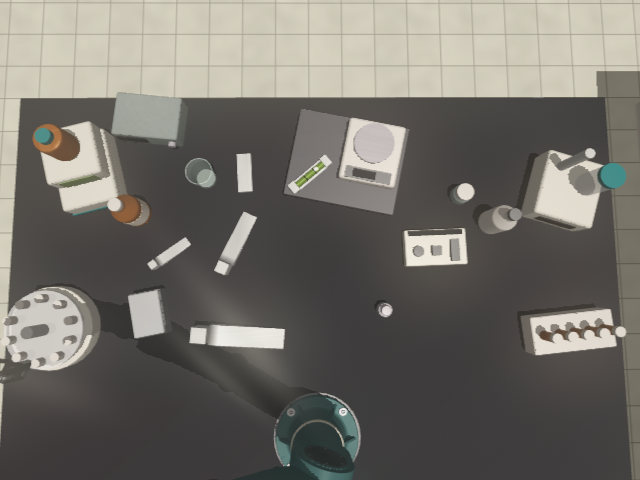

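View pics/side.png

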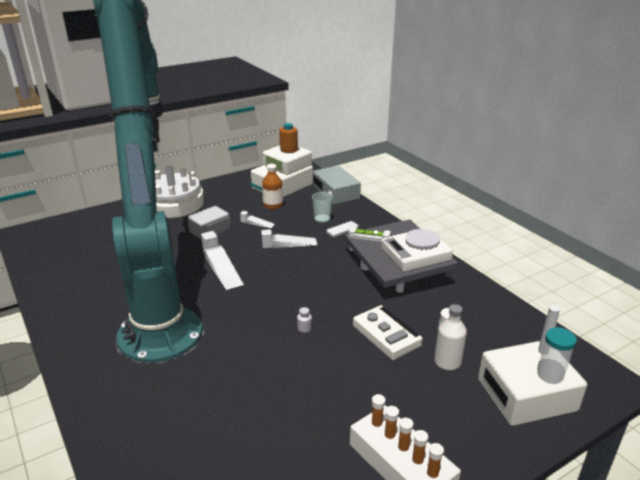

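The top view shows three wedges: small at (169,253), middle at (236,243) and large at (237,337). The low slab corner is at (289,187) and the terminal at (435,248). The middle wedge has its lug at (222,267) and its thin end up-right at (250,214).

Run:
```python
from h import *
s=sense();print(np.round(s["ee_rot"],3),s["grip_width"],s["force"])
a=cv2.imread("pics/top.png")
c=cv2.resize(a[95:285,140:420],None,fx=2.85,fy=2.85,interpolation=cv2.INTER_CUBIC);cv2.imwrite("pics/c.png",c)
print(camera_info("wrist"))
```

```text
[[-0.934  0.358 -0.   ]
 [ 0.358  0.934 -0.   ]
 [ 0.    -0.    -1.   ]] 0.08535110756134759 [-0.12975021  0.49258726  0.5337998 ]
{'K': array([[371.64829954,   0.        , 318.83187264],
       [  0.        , 371.64829954, 240.04631815],
       [  0.        ,   0.        ,   1.        ]]), 'mount': array([[-1.11288460e-03, -9.63800222e-01, -2.66623129e-01,
         6.71738877e-02],
       [ 9.99999295e-01, -1.18270437e-03,  1.01292503e-04,
         7.49936288e-04],
       [-4.12962078e-04, -2.66622828e-01,  9.63800860e-01,
        -1.66898751e-01],
       [ 0.00000000e+00,  0.00000000e+00,  0.00000000e+00,
         1.00000000e+00]])}
```

View pics/c.png

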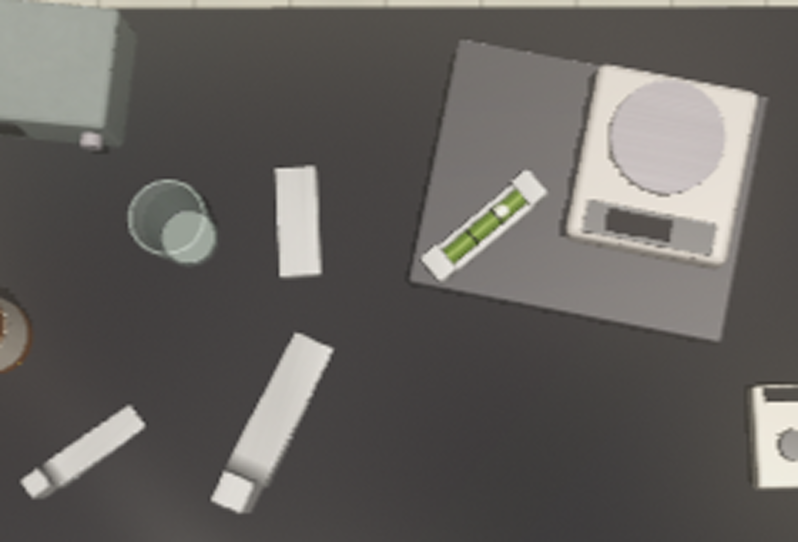

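The crop shows the slab's near-left corner at (411,282), its far-left at (460,40) and its near-right at (720,340). The middle wedge runs from its lug at (233,490) to its thin end at (314,341).

Run:
```python
from h import *
f=lambda u,v,z:px2w("top",(u/2.85+140,v/2.85+95),z)[:2]
nl=f(411,282,.067);fl=f(460,40,.077);nr=f(720,340,.077)
print(nl,fl,nr,np.linalg.norm(fl-nl),np.linalg.norm(nr-nl))
ang=lambda d:np.degrees(np.arctan2(d[1],d[0]))
print("slab yaw",ang(fl-nl),ang(nl-nr)-90)
lug=f(233,491,.05);thin=f(314,341,.002);print("wedge",lug,thin,ang(thin-lug),np.linalg.norm(thin-lug))
y=np.radians((ang(fl-nl)+ang(nl-nr)-90)/2);print(nl+.018*np.array([np.cos(y)+np.sin(y),np.sin(y)-np.cos(y)]))
```

```text
[0.65232644 0.08417871] [0.88427809 0.03700367] [ 0.59418    -0.20505091] 0.23670033677269403 0.295016580064667
slab yaw -11.496191839409978 -11.367163447783525
wedge [0.457148   0.25230727] [0.60574576 0.18431419] -24.587158697653912 0.16341466807575616
[0.66640177 0.06296821]
```

Call:
{"fn": "arm_command", "kwargs": {"deltas": [[15, -45, 0, 0, 0, 0, 1], [22, -45, 0, 0, 0, 0, 1], [22, -45, 0, 0, 0, 0, 1], [22, -45, 0, 0, 0, 0, 1], [22, -45, 0, 0, 0, 0, 1]]}}

```text
time: 1.05
tool_pos: [0.363, 0.4507, 0.2078]
ee_rot: [[-0.934, 0.358, 0.001], [0.358, 0.934, 0.001], [-0.0, 0.001, -1.0]]
force: [0.9, 0.4, -0.6]
grip_width: 0.0855
grasp_force: 0.0
```

Call:
{"fn": "arm_command", "kwargs": {"deltas": [[22, -45, 0, 0, 0, 0, 1], [22, -45, 0, 0, 0, 0, 1], [22, -45, 0, 0, 0, 0, 1], [22, -45, 0, 0, 0, -0.05, 1], [10, -11, 0, 0, 0, -0.03, 1]]}}

```text
time: 1.55
tool_pos: [0.4622, 0.2547, 0.2078]
ee_rot: [[-0.898, 0.441, 0.001], [0.441, 0.898, -0.003], [-0.002, -0.002, -1.0]]
force: [-0.5, 0.0, 0.7]
grip_width: 0.0853
grasp_force: 0.0
```

Run:
```python
from h import *
s=sense();print(s["time"],np.round(s["tool_pos"],4),np.round(s["ee_rot"][:,1],3))
a=capture("wrist");cv2.imwrite("pics/w1.png",a)
for t,z in [("wedge",0),("wedge_grip",.025),("low_corner",.067)]:
    print(t,[(np.round(d["centre"]),round(d["conf"],2),np.round(px2w("wrist",d["centre"],z)[:2],4)) for d in tip_of(t,"wrist")[:4]])
```

```text
1.55 [0.4622 0.2547 0.2078] [ 0.441  0.898 -0.002]
wedge [(array([197.,  60.]), 0.92, array([0.2687, 0.215 ])), (array([317., 271.]), 0.81, array([0.5264, 0.2268]))]
wedge_grip [(array([314., 202.]), 0.93, array([0.452 , 0.2616])), (array([489., 137.]), 0.88, array([0.4656, 0.4483])), (array([284.,  11.]), 0.72, array([0.2725, 0.3171]))]
low_corner []
```

View pics/w1.png

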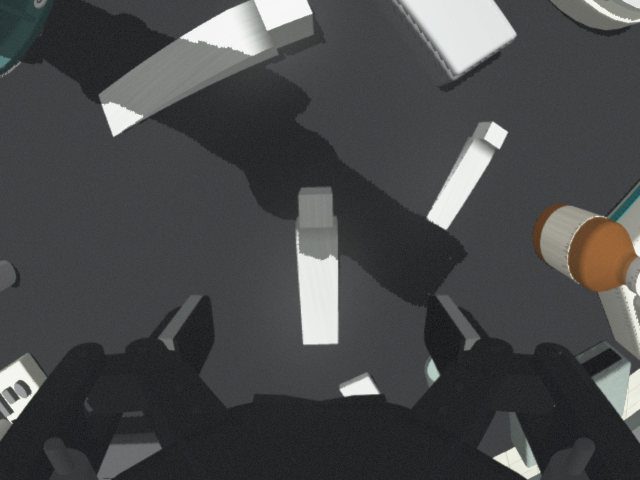

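The wrist view shows the middle wedge with its lug at (316,205) and its thin end edge from (303,345) to (339,344). The fingers are aligned with it.

Run:
```python
from h import *
a=px2w("wrist",(303,345),.001)[:2];b=px2w("wrist",(339,344),.001)[:2];t=(a+b)/2
print(a,b,t,np.linalg.norm(a-b))
for p,z in [((300,188),.05),((332,187),.05),((300,222),.05),((333,222),.05),((297,232),.027),((338,228),.027)]: print(px2w("wrist",p,z)[:2])
for g in [(.452,.2616),(.5264,.2268)]:
    d=t-np.array(g);print(np.degrees(np.arctan2(d[1],d[0])),np.linalg.norm(d))
```

```text
[0.59924177 0.17708204] [0.61615493 0.21548153] [0.60769835 0.19628179] 0.04195921476592456
[0.430522   0.25972329]
[0.44185927 0.28545398]
[0.45805909 0.24621369]
[0.47081136 0.2728677 ]
[0.46983654 0.23594913]
[0.48331202 0.27333198]
-22.758912208554445 0.16884443811903035
-20.575403318438994 0.08683767949393026
```

Call:
{"fn": "arm_command", "kwargs": {"deltas": [[-4, 4, -38, 0, 0, 0.04, 1], [-3, 3, -40, 0, 0, 0, 1], [0, 0, -40, 0, 0, 0, 1], [0, 0, -40, 0, 0, 0, 1], [0, 0, -29, 0, 0, 0, 1]]}}

```text
time: 2.25
tool_pos: [0.4507, 0.2716, 0.0182]
ee_rot: [[-0.921, 0.39, -0.002], [0.39, 0.921, 0.001], [0.003, -0.0, -1.0]]
force: [0.8, -0.7, 1.0]
grip_width: 0.0856
grasp_force: 0.0
```

Call:
{"fn": "arm_command", "kwargs": {"deltas": [[0, 0, 0, 0, 0, 0, -1], [0, 0, 0, 0, 0, 0, -1], [0, 0, 0, 0, 0, 0, -1], [0, 0, 0, 0, 0, 0, -1], [0, 0, 0, 0, 0, 0, -1]], "force": 60}}

```text
time: 2.75
tool_pos: [0.4535, 0.2695, 0.0226]
ee_rot: [[-0.919, 0.395, 0.002], [0.395, 0.919, 0.002], [-0.001, 0.002, -1.0]]
force: [-2.6, -0.1, 6.4]
grip_width: 0.0273
grasp_force: 57.2
```

Call:
{"fn": "arm_command", "kwargs": {"deltas": [[0, 0, 12, 0, 0, 0, -1], [0, 0, 8, 0, 0, 0, -1], [2, -20, 0, 0, 0, 0.03, -1], [2, -30, 0, 0, 0, 0.04, -1], [2, -30, 0, 0, 0, 0.04, -1]]}}

```text
time: 3.25
tool_pos: [0.4599, 0.1887, 0.0417]
ee_rot: [[-0.958, 0.288, 0.002], [0.288, 0.958, 0.001], [-0.002, 0.002, -1.0]]
force: [0.8, -0.2, -2.1]
grip_width: 0.0273
grasp_force: 57.8
```

Call:
{"fn": "arm_command", "kwargs": {"deltas": [[2, -30, 0, 0, 0, 0.04, -1], [0, -30, 0, 0, 0, 0.04, -1], [0, -19, 0, 0, 0, 0.02, -1], [0, 0, 0, 0, 0, 0, -1], [0, 0, 0, 0, 0, 0, -1]]}}

```text
time: 3.75
tool_pos: [0.4618, 0.1098, 0.0413]
ee_rot: [[-0.981, 0.196, 0.002], [0.196, 0.981, 0.001], [-0.002, 0.001, -1.0]]
force: [-0.9, -0.3, -1.1]
grip_width: 0.0269
grasp_force: 57.9
```

Run:
```python
from h import *
s=sense();print(s["time"],np.round(s["tool_pos"],4),np.round(s["ee_rot"],3))
a=capture("wrist");b=capture("top")
print([(d["centre"],d["conf"],np.round(px2w("wrist",d["centre"],.067)[:2],4)) for d in tip_of("low_corner","wrist")[:4]])
print([(d["centre"],d["conf"],np.round(px2w("top",d["centre"],.067)[:2],4)) for d in tip_of("low_corner","top")[:4]])
c=cv2.resize(b[150:270,220:380],None,fx=4,fy=4,interpolation=cv2.INTER_CUBIC);cv2.imwrite("pics/w2.png",np.hstack([cv2.resize(a[200:,140:480],(400,330)),c[:330,:400]]) )
```

```text
3.75 [0.4618 0.1098 0.0413] [[-0.981  0.196  0.002]
 [ 0.196  0.981  0.001]
 [-0.002  0.001 -1.   ]]
[]
[([291.5, 190.6], 0.58, array([0.6614, 0.0646]))]
```

View pics/w2.png

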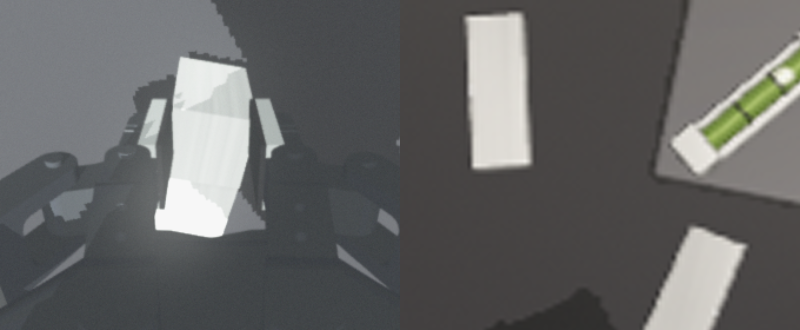

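The view shows the held wedge, but yawed further than the gripper: thin edge at crop (690,228)–(747,245), slab corner at (655,173). I'll measure its yaw.

Run:
```python
from h import *
b=capture("top");s=sense()
h=.022
f=lambda u,v,z:px2w("top",((u-400)/4+220,v/4+150),z)[:2]
p,q=f(690,228,h),f(747,245,h);t=(p+q)/2
print("thin",t,np.linalg.norm(p-q),"edge yaw",np.degrees(np.arctan2(*(p-q)[::-1]))-90)
print("left side", np.degrees(np.arctan2(*(p-f(645,320,h+.009))[::-1])))
d=t-s["tool_pos"][:2];print("tcp->thin",np.degrees(np.arctan2(d[1],d[0])),np.linalg.norm(d))
g=cv2.cvtColor(b,cv2.COLOR_BGR2GRAY);m=(g>150).astype(np.uint8);n,l,st,_=cv2.connectedComponentsWithStats(m)
k=l[218,295];mm=(l==k).astype(np.uint8);print(st[k],"k",k)
c=cv2.findContours(mm,0,2)[0][0];r=cv2.minAreaRect(c);bp=cv2.boxPoints(r);print(bp,[np.round(px2w("top",x,.03)[:2],3) for x in bp])
c2=cv2.resize(b[190:300,230:390],None,fx=5,fy=5,interpolation=cv2.INTER_CUBIC);cv2.imwrite("pics/t3.png",c2)
```

```text
thin [0.61772323 0.0443324 ] 0.04140523577152444 edge yaw -17.05384936408487
left side -25.102824030470625
tcp->thin -23.1196590863594 0.17015384349752238
[277 207  29  51 671] k 24
[[272.19586 251.30927]
 [292.4433  205.75256]
 [306.08246 211.81442]
 [285.83502 257.37112]] [array([0.5  , 0.119]), array([0.626, 0.064]), array([0.609, 0.026]), array([0.483, 0.082])]
```

View pics/t3.png

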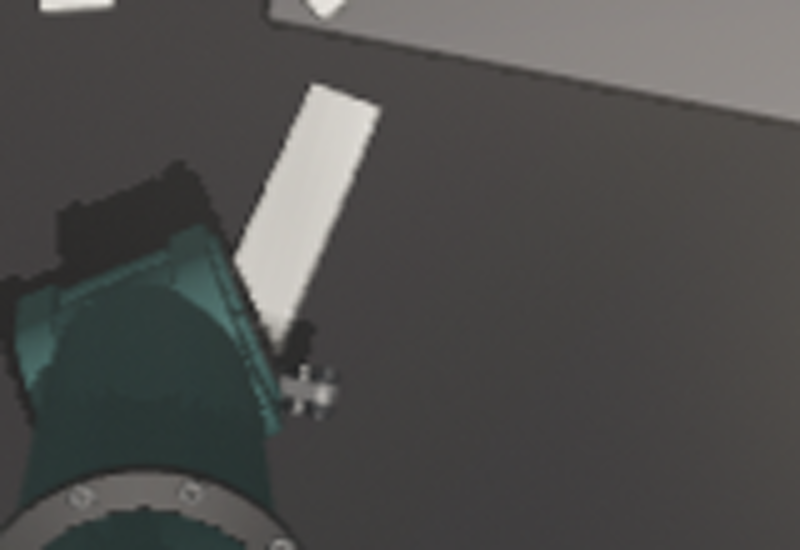

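The wedge is still at about −23.5°, so it turned inside the grip. I'll set it down, regrip it aligned, higher and harder, and turn again.

Call:
{"fn": "arm_command", "kwargs": {"deltas": [[0, 0, -10, 0, 0, 0, -1], [0, 0, -9, 0, 0, 0, -1], [0, 0, 0, 0, 0, 0, -1], [0, 0, 0, 0, 0, 0, 1], [0, 0, 0, 0, 0, 0, 1]]}}

```text
time: 4.5
tool_pos: [0.461, 0.1099, 0.0211]
ee_rot: [[-0.981, 0.194, -0.0], [0.194, 0.981, 0.0], [0.0, -0.0, -1.0]]
force: [0.1, 0.8, 0.2]
grip_width: 0.055
grasp_force: 0.0
```

Call:
{"fn": "arm_command", "kwargs": {"deltas": [[0, 0, 0, 0, 0, 0, 1], [2, 0, 3, 0, 0, -0.11, 1], [2, 0, 3, 0, 0, -0.1, 1], [0, 0, 0, 0, 0, 0, 1], [0, 0, 0, 0, 0, 0, 1]]}}

```text
time: 5.0
tool_pos: [0.4651, 0.1097, 0.0275]
ee_rot: [[-0.92, 0.393, 0.0], [0.393, 0.92, -0.0], [-0.0, 0.0, -1.0]]
force: [0.5, -0.2, -1.0]
grip_width: 0.0854
grasp_force: 0.0
```

Run:
```python
from h import *
s=sense();print(s["time"],np.round(s["tool_pos"],4),np.round(s["ee_rot"],3))
a=capture("wrist");b=capture("top")
cv2.imwrite("pics/w4.png",np.hstack([cv2.resize(a[200:,140:480],(400,330)),cv2.resize(b[190:273,230:330],(400,330))]))
```

```text
5.0 [0.4651 0.1097 0.0275] [[-0.92   0.393  0.   ]
 [ 0.393  0.92  -0.   ]
 [-0.     0.    -1.   ]]
```

View pics/w4.png

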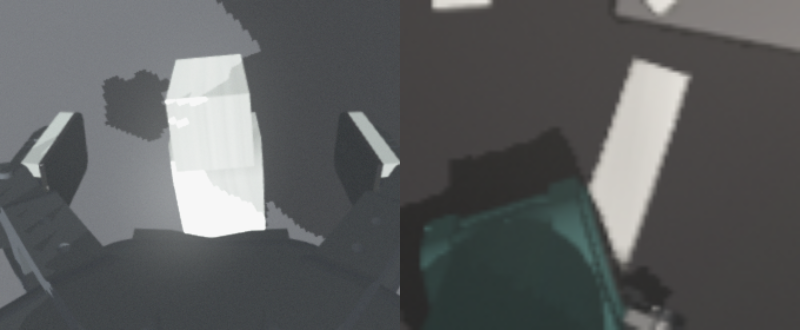

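The wrist view shows the wedge centred between the open fingers, turned a few degrees from them. The top view has its thin edge at (633,60)–(690,77), a yaw of about −17°.

```bash
cat >> h.py <<'E'
def wedge(h=.012):
    b=capture("top");g=cv2.cvtColor(b,cv2.COLOR_BGR2GRAY)
    n,l,st,ct=cv2.connectedComponentsWithStats((g>150).astype(np.uint8))
    best=None
    for k in range(1,n):
        p=px2w("top",ct[k],h)
        if 300<st[k][4]<1500 and .45<p[0]<.66 and -.05<p[1]<.2:
            c=cv2.findContours((l==k).astype(np.uint8),0,2)[0][0].reshape(-1,2)
            W=np.array([px2w("top",x,h)[:2] for x in c],np.float32)*1000
            r=cv2.minAreaRect(W);B=cv2.boxPoints(r);B=B[np.argsort(-B[:,0])]
            t=B[:2].mean(0);d=t-B[2:].mean(0)
            print("thin",np.round(t),"yaw",np.degrees(np.arctan2(d[1],d[0])).round(1),"size",np.round(r[1]),sense()["time"])
E
python3 - <<'E'
from h import *
wedge()
E
```

```text
thin [626.  57.] yaw -18.9 size [ 42. 137.] 5.15
```

Call:
{"fn": "arm_command", "kwargs": {"deltas": [[3, -1, 0, 0, 0, 0.09, 1], [0, 0, 0, 0, 0, 0, -1], [0, 0, 0, 0, 0, 0, -1], [0, 0, 0, 0, 0, 0, -1], [0, 0, 0, 0, 0, 0, -1]], "force": 110}}

```text
time: 5.65
tool_pos: [0.4678, 0.1087, 0.0275]
ee_rot: [[-0.95, 0.311, -0.0], [0.311, 0.95, -0.0], [0.0, -0.0, -1.0]]
force: [0.6, 0.5, -0.8]
grip_width: 0.0284
grasp_force: 0.0
```

Run:
```python
from h import *
wedge();s=sense();print(np.round(s["tool_pos"],4),s["grip_width"],s["grasp_force"],s["force"],s["ft_torque"])
```

```text
thin [626.  57.] yaw -18.9 size [ 42. 135.] 5.7
[0.4678 0.1087 0.0275] 0.020441586089926248 0.0 [-0.37781431  0.24564995  1.84868539] [ 0.03307956 -0.03360361  0.04947257]
```

Call:
{"fn": "arm_command", "kwargs": {"deltas": [[0, 0, 2, 0, 0, 0, -1], [0, 0, 1, 0, 0, 0.06, -1], [0, 0, 0, 0, 0, 0.055, -1], [0, 0, 0, 0, 0, 0, -1], [0, 0, 0, 0, 0, 0, -1]]}}

```text
time: 6.2
tool_pos: [0.468, 0.1087, 0.0306]
ee_rot: [[-0.98, 0.201, 0.0], [0.201, 0.98, 0.0], [-0.0, 0.0, -1.0]]
force: [-0.2, -0.3, -0.2]
grip_width: -0.0002
grasp_force: 0.0
```

Run:
```python
from h import *
wedge();s=sense();print(np.round(s["tool_pos"],4),s["grip_width"],s["grasp_force"],s["force"],s["ft_torque"])
```

```text
thin [626.  57.] yaw -18.9 size [ 42. 132.] 6.25
[0.468  0.1087 0.0306] -6.331980761672338e-05 0.0 [-0.32053082 -0.2501454  -1.10453135] [-0.03368406 -0.0100604  -0.01277384]
```

Run:
```python
from h import *
a=capture("wrist");b=capture("side")
cv2.imwrite("pics/w5.png",np.hstack([cv2.resize(a[200:,140:480],(400,330)),cv2.resize(b[185:284,185:305],(400,330),interpolation=cv2.INTER_CUBIC)]))
```

```text
(no output)
```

View pics/w5.png

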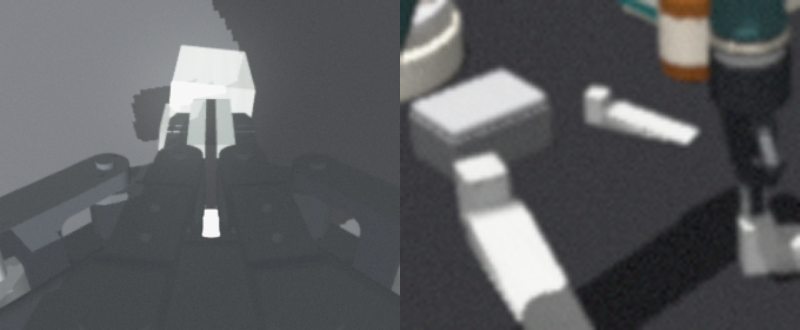

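The fingers have closed in front of the lug. Its top face shows just behind them at wrist crop (182,45), (248,50), (255,88), (172,82), so I'll locate it.

Run:
```python
from h import *
f=lambda x,y,z:px2w("wrist",(140+x*.85,200+y*280/330),z)[:2]
P=[f(*p,.05) for p in [(182,45),(248,50),(255,88),(172,82)]]
print(np.round(P,4),np.mean(P,0))
a=P[3]-P[2];print(np.linalg.norm(a),np.linalg.norm(P[0]-P[3]),np.degrees(np.arctan2(a[1],a[0])))
capture("wrist")
print([(d["centre"],d["conf"],np.round(px2w("wrist",d["centre"],.025)[:2],4)) for d in tip_of("wedge_grip","wrist")[:3]])
capture("side")
print([(d["centre"],d["conf"],np.round(px2w("side",d["centre"],.025)[:2],4)) for d in tip_of("wedge_grip","side")[:4]])
print([(d["centre"],d["conf"],np.round(px2w("side",d["centre"],.067)[:2],4)) for d in tip_of("low_corner","side")[:4]])
```

```text
[[0.4396 0.1051]
 [0.4461 0.1274]
 [0.4606 0.1274]
 [0.4523 0.0985]] [0.44967488 0.11456992]
0.030015777217586758 0.014286139628645311 -106.04117425773873
[([317.5, 284.0], 0.92, array([0.4714, 0.108 ]))]
[([212.6, 244.7], 0.9, array([0.2897, 0.3103])), ([447.6, 358.7], 0.74, array([ 0.5647, -0.5074])), ([242.3, 212.1], 0.65, array([0.4698, 0.4615])), ([292.2, 255.0], 0.57, array([0.4779, 0.1175]))]
[([352.6, 231.2], 0.64, array([0.6839, 0.0801]))]
```

Run:
```python
from h import *
f=lambda x,y,z:px2w("wrist",(140+x*.85,200+y*280/330),z)[:2]
for z in (0,.002): print("bottom",z,f(182,45,z),f(248,50,z))
for z in (.02,.03,.04,.05): print(z,f(172,82,z),f(255,88,z), np.linalg.norm(f(172,82,z)-f(255,88,z)))
```

```text
bottom 0 [0.45223006 0.09905761] [0.4608332  0.12893008]
bottom 0.002 [0.45172549 0.099298  ] [0.46024146 0.1288678 ]
0.02 [0.46246103 0.09358402] [0.47242385 0.1282967 ] 0.03611409097656179
0.03 [0.459077   0.09523006] [0.46847819 0.12798589] 0.03407824794777354
0.04 [0.45569298 0.09687609] [0.46453253 0.12767509] 0.032042404918985336
0.05 [0.45230895 0.09852213] [0.46058687 0.12736428] 0.030006561890197108
```

Run:
```python
from h import *
c=camera_info("wrist");K=c["K"];M=np.linalg.inv(np.array(c["mount"]))
def proj(p):
    q=M@np.array([*p,1.]);r=np.hypot(q[0],q[1]);th=np.arctan2(r,q[2])
    u=K[0,2]+K[0,0]*th*q[0]/r;v=K[1,2]+K[1,1]*th*q[1]/r
    return np.round([(u-140)/.85,(v-200)*330/280])
for z in (.008,-.011,-.03):
    print("shut",z,[proj((x,0,z)) for x in (.011,0,-.011)])
for z in (-.005,-.024): print("open",z,[proj((x,y,z)) for y in(-.0427,.0427) for x in(.011,-.011)])
print(tip_extent if not callable(tip_extent) else tip_extent(), sense()["grip_width"])
```

```text
shut 0.008 [array([209.,  65.]), array([209.,  89.]), array([209., 113.])]
shut -0.011 [array([209.,  80.]), array([209., 107.]), array([209., 132.])]
shut -0.03 [array([208.,  99.]), array([208., 128.]), array([208., 156.])]
open -0.005 [array([102.,  74.]), array([106., 124.]), array([316.,  74.]), array([311., 124.])]
open -0.024 [array([90., 92.]), array([ 96., 146.]), array([327.,  91.]), array([322., 146.])]
0.008 0.00015473754122884072
```

The pad corner shows at y≈98 where 65 is expected, which means the real fingertips are about 25–30 mm shorter than stated. Both grips were therefore at the very top of the lug, so I'll go lower and watch the force.

Call:
{"fn": "arm_command", "kwargs": {"deltas": [[0, 0, 0, 0, 0, 0, 1], [1, 0, 0, 0, 0, -0.06, 1], [1, 0, 0, 0, 0, -0.05, 1], [0, 0, 0, 0, 0, 0, 1], [0, 0, 0, 0, 0, 0, 1]]}}

```text
time: 7.1
tool_pos: [0.47, 0.1087, 0.0305]
ee_rot: [[-0.952, 0.305, 0.0], [0.305, 0.952, -0.0], [-0.0, -0.0, -1.0]]
force: [-0.0, 0.1, 0.8]
grip_width: 0.072
grasp_force: 0.0
```

Call:
{"fn": "arm_command", "kwargs": {"deltas": [[0, 0, -8, 0, 0, 0, 1], [0, 0, -8, 0, 0, 0, 1], [0, 0, -8, 0, 0, 0, 1], [0, 0, -4, 0, 0, 0, 1], [0, 0, 0, 0, 0, 0, 1]]}}

```text
time: 7.6
tool_pos: [0.4694, 0.1085, 0.0015]
ee_rot: [[-0.952, 0.306, -0.002], [0.306, 0.952, -0.001], [0.001, -0.001, -1.0]]
force: [0.0, -0.2, -0.2]
grip_width: 0.0854
grasp_force: 0.0
```

Call:
{"fn": "arm_command", "kwargs": {"deltas": [[0, 0, -4, 0, 0, 0, 1], [0, 0, -4, 0, 0, 0, 1], [0, 0, 0, 0, 0, 0, -1], [0, 0, 0, 0, 0, 0, -1], [0, 0, 0, 0, 0, 0, -1]], "force": 60}}

```text
time: 8.1
tool_pos: [0.4701, 0.1087, -0.0054]
ee_rot: [[-0.952, 0.306, 0.0], [0.306, 0.952, 0.0], [-0.0, 0.0, -1.0]]
force: [0.4, 0.0, 1.0]
grip_width: 0.0439
grasp_force: 0.0
```

Call:
{"fn": "arm_command", "kwargs": {"deltas": [[0, 0, 0, 0, 0, 0, -1], [0, 0, 0, 0, 0, 0, -1], [0, 0, 0, 0, 0, 0, -1], [0, 0, 0, 0, 0, 0, -1], [0, 0, 0, 0, 0, 0, -1]]}}

```text
time: 8.6
tool_pos: [0.4702, 0.1087, -0.0052]
ee_rot: [[-0.952, 0.306, 0.0], [0.306, 0.952, 0.0], [-0.0, 0.0, -1.0]]
force: [0.6, 0.0, 6.0]
grip_width: 0.0294
grasp_force: 60.0
```

Run:
```python
from h import *
wedge()
```

```text
thin [627.  58.] yaw -18.4 size [ 42. 131.] 8.65
```

Gripped properly now (29.4 mm, 60 N). Next I'll turn to the slab's axis and check the bubble-measuring code against the first picture.

Call:
{"fn": "arm_command", "kwargs": {"deltas": [[0, 0, 3, 0, 0, 0, -1], [0, -2, 1, 0, 0, 0.06, -1], [0, -2, 0, 0, 0, 0.05, -1], [0, 0, 0, 0, 0, 0, -1], [0, 0, -2, 0, 0, 0, -1]]}}

```text
time: 9.15
tool_pos: [0.47, 0.1046, -0.0036]
ee_rot: [[-0.98, 0.2, 0.0], [0.2, 0.98, 0.0], [0.0, 0.0, -1.0]]
force: [-0.3, -0.3, -2.2]
grip_width: 0.0294
grasp_force: 59.4
```

```bash
cat >> h.py <<'E'
def bubble(img):
    A=np.array([431,269.])/2.85+[140,95];B=np.array([537,180.])/2.85+[140,95]
    m=(A+B)/2;d=(A-B)/130;n=np.array([-d[1],d[0]])
    t=np.arange(-45,45.1,1.)
    X=np.array([[m+d*a+n*b for a in t] for b in (-3,-1,1,3)],np.float32)
    p=cv2.remap(img,X[...,0].copy(),X[...,1].copy(),cv2.INTER_CUBIC).astype(float).mean(0)
    return t,p.max(1)-p.min(1),p.mean(1)
def show(img):
    t,s,g=bubble(img)
    for a,x,y in zip(t[::3],s[::3],g[::3]): print(int(a),int(x),int(y),end=" | ")
    print()
E
python3 - <<'E'
from h import *
show(cv2.imread("pics/top.png"))
wedge()
print([(d["centre"],d["conf"]) for d in tip_of("bubble","top")[:3]],[(d["rect"],d["conf"]) for d in find_in("bubble","top")[:3]])
E
```

```text
-45 32 165 | -42 81 128 | -39 79 132 | -36 80 131 | -33 80 131 | -30 80 129 | -27 48 170 | -24 15 226 | -21 16 225 | -18 17 222 | -15 16 139 | -12 61 119 | -9 82 129 | -6 81 128 | -3 82 130 | 0 81 130 | 3 81 131 | 6 81 131 | 9 81 131 | 12 82 129 | 15 41 90 | 18 65 111 | 21 82 131 | 24 82 130 | 27 82 131 | 30 82 131 | 33 81 129 | 36 83 128 | 39 82 129 | 42 84 128 | 45 57 138 | 
thin [632.  72.] yaw -11.3 size [ 42. 126.] 9.2Traceback (most recent call last):
  File "<stdin>", line 4, in <module>
ValueError: it knows: bar_key_top, beaker, jar, level_mid, low_corner, packer_mid, reagent, round_key_top, slab, square_key_top, tipbox, washer, wedge, wedge_grip, weight
```

Call:
{"fn": "arm_command", "kwargs": {"deltas": [[0, 0, -2, 0, 0, 0, -1], [8.8, -1.8, 0, 0, 0, 0, -1], [8.8, -1.8, 0, 0, 0, 0, -1], [8.8, -1.8, 0, 0, 0, 0, -1], [8.8, -1.8, 0, 0, 0, 0, -1]]}}

```text
time: 9.7
tool_pos: [0.4996, 0.0979, -0.0052]
ee_rot: [[-0.98, 0.197, -0.009], [0.197, 0.98, -0.001], [0.009, -0.003, -1.0]]
force: [-9.5, 1.6, 12.5]
grip_width: 0.0292
grasp_force: 61.3
```

Call:
{"fn": "arm_command", "kwargs": {"deltas": [[5.9, -1.2, 0, 0, 0, 0, -1], [5.9, -1.2, 0, 0, 0, 0, -1], [3.9, -0.8, 0, 0, 0, 0, -1], [3.9, -0.8, 0, 0, 0, 0, -1], [0, 0, 0, 0, 0, 0, -1]]}}

```text
time: 10.2
tool_pos: [0.5211, 0.0938, -0.0052]
ee_rot: [[-0.98, 0.198, -0.006], [0.198, 0.98, -0.001], [0.006, -0.002, -1.0]]
force: [-6.1, 1.5, 9.8]
grip_width: 0.0291
grasp_force: 60.7
```

```bash
cat >> h.py <<'E'
def bub(v=0):
    im=capture("top");t,s,g=bubble(im)
    if v: show(im)
    w=np.clip(g-170,0,None)*(abs(t)<40);print("bubble",(t*w).sum()/max(w.sum(),1),"n",(w>0).sum(),"t",sense()["time"]);return im
E
python3 - <<'E'
from h import *
bub(1)
print(sense()["force"],sense()["tool_pos"])
E
```

```text
-45 32 170 | -42 81 132 | -39 81 136 | -36 81 137 | -33 81 136 | -30 81 134 | -27 48 175 | -24 14 231 | -21 16 230 | -18 17 227 | -15 16 144 | -12 63 123 | -9 82 134 | -6 82 133 | -3 82 134 | 0 82 134 | 3 82 135 | 6 82 136 | 9 83 136 | 12 83 135 | 15 43 94 | 18 66 116 | 21 83 136 | 24 82 135 | 27 83 135 | 30 83 135 | 33 83 134 | 36 83 132 | 39 82 134 | 42 85 133 | 45 58 143 | 
bubble -21.327208061647895 n 12 t 10.25
[-6.88013765  0.03903612  9.97580934] [ 0.52112383  0.09384133 -0.00515441]
```

Call:
{"fn": "arm_command", "kwargs": {"deltas": [[3.9, -0.8, 0.5, 0, 0, 0, -1], [3.9, -0.8, 0, 0, 0, 0, -1], [3.9, -0.8, 0, 0, 0, 0, -1], [3.9, -0.8, 0, 0, 0, 0, -1], [3.9, -0.8, 0, 0, 0, 0, -1]]}}

```text
time: 10.75
tool_pos: [0.5393, 0.09, -0.0051]
ee_rot: [[-0.98, 0.198, -0.01], [0.198, 0.98, -0.001], [0.009, -0.003, -1.0]]
force: [-14.2, 3.8, 14.6]
grip_width: 0.0294
grasp_force: 61.4
```

Run:
```python
from h import *
bub()
print(sense()["force"],sense()["tool_pos"])
```

```text
bubble -21.328814064362334 n 12 t 10.8
[-9.8238694   2.26102521 10.45645623] [ 0.53946704  0.08995699 -0.00513736]
```

Call:
{"fn": "arm_command", "kwargs": {"deltas": [[3.9, -0.8, 0.5, 0, 0, 0, -1], [3.9, -0.8, 0, 0, 0, 0, -1], [3.9, -0.8, 0, 0, 0, 0, -1], [3.9, -0.8, 0, 0, 0, 0, -1], [0, 0, 0, 0, 0, 0, -1]]}}

```text
time: 11.3
tool_pos: [0.5454, 0.0875, -0.0052]
ee_rot: [[-0.98, 0.195, -0.026], [0.195, 0.981, -0.002], [0.025, -0.007, -1.0]]
force: [-20.3, 4.9, 18.7]
grip_width: 0.0293
grasp_force: 61.9
```

Run:
```python
from h import *
bub()
print(sense()["force"],sense()["tool_pos"])
```

```text
bubble -18.800626649076513 n 15 t 11.35
[-21.18655252   4.88998791  17.78806352] [ 0.54555843  0.08747622 -0.00518007]
```

Call:
{"fn": "arm_command", "kwargs": {"deltas": [[3.9, -0.8, 1, 0, 0, 0, -1], [5.9, -1.2, 1, 0, 0, 0, -1], [5.9, -1.2, 0, 0, 0, 0, -1], [5.9, -1.2, 0, 0, 0, 0, -1], [0, 0, 0, 0, 0, 0, -1]]}}

```text
time: 11.85
tool_pos: [0.5762, 0.0812, -0.0047]
ee_rot: [[-0.98, 0.199, -0.011], [0.199, 0.98, -0.002], [0.01, -0.004, -1.0]]
force: [-4.1, 0.5, -6.8]
grip_width: 0.0291
grasp_force: 59.6
```

Run:
```python
from h import *
bub()
print(sense()["force"],sense()["tool_pos"],sense()["ft_torque"])
```

```text
bubble -7.268620092378753 n 14 t 11.9
[-3.72203759 -0.24501077 -6.91029074] [ 0.57658953  0.08117477 -0.00460055] [ 0.06715681  1.09311366 -0.07873741]
```

Call:
{"fn": "arm_command", "kwargs": {"deltas": [[2, -0.4, -1, 0, 0, 0, -1], [2.9, -0.6, 0, 0, 0, 0, -1], [2.9, -0.6, 0, 0, 0, 0, -1], [2.9, -0.6, 0, 0, 0, 0, -1], [0, 0, 0, 0, 0, 0, -1]]}}

```text
time: 12.4
tool_pos: [0.5883, 0.0793, -0.0049]
ee_rot: [[-0.98, 0.199, -0.008], [0.199, 0.98, -0.001], [0.007, -0.003, -1.0]]
force: [-5.1, 0.8, -5.6]
grip_width: 0.0298
grasp_force: 59.7
```

Run:
```python
from h import *
bub(1)
print(sense()["force"],sense()["tool_pos"],sense()["ft_torque"])
```

```text
-45 83 128 | -42 82 130 | -39 82 130 | -36 82 130 | -33 82 130 | -30 82 131 | -27 81 130 | -24 82 131 | -21 73 121 | -18 43 90 | -15 81 124 | -12 75 136 | -9 34 193 | -6 22 217 | -3 22 218 | 0 20 218 | 3 42 183 | 6 78 134 | 9 78 124 | 12 46 94 | 15 77 124 | 18 83 129 | 21 84 127 | 24 83 129 | 27 83 129 | 30 82 129 | 33 83 128 | 36 82 128 | 39 84 125 | 42 60 141 | 45 11 213 | 
bubble -3.201485608170845 n 14 t 12.45
[-4.86501321  1.21800237 -6.94136396] [ 0.58840306  0.07932714 -0.00495869] [0.26523806 1.42638576 0.02388322]
```

Line centres are at −17.9 and +12.2, midpoint −2.9, with the bubble at −3.2. It is centred, so I'll settle the wedge and release.

Call:
{"fn": "arm_command", "kwargs": {"deltas": [[0, 0, -1, 0, 0, 0, -1], [0, 0, 0, 0, 0, 0, -0.5], [0, 0, 0, 0, 0, 0, 0.2], [0, 0, 0, 0, 0, 0, 0.6], [0, 0, 0, 0, 0, 0, 0.6]]}}

```text
time: 12.95
tool_pos: [0.5949, 0.0796, -0.0037]
ee_rot: [[-0.98, 0.2, 0.005], [0.2, 0.98, 0.0], [-0.004, 0.001, -1.0]]
force: [-0.6, -0.5, 0.5]
grip_width: 0.0683
grasp_force: 0.0
```

Run:
```python
from h import *
bub(1)
s=sense();print(s["force"],s["tool_pos"],s["grip_width"])
```

```text
-45 83 128 | -42 81 131 | -39 82 130 | -36 82 129 | -33 82 130 | -30 82 131 | -27 82 130 | -24 83 131 | -21 73 121 | -18 42 89 | -15 81 125 | -12 73 139 | -9 34 193 | -6 23 216 | -3 22 218 | 0 20 218 | 3 42 183 | 6 78 134 | 9 77 124 | 12 46 93 | 15 78 124 | 18 83 129 | 21 84 127 | 24 84 129 | 27 83 129 | 30 82 130 | 33 82 128 | 36 82 128 | 39 85 125 | 42 59 141 | 45 11 210 | 
bubble -3.222445820433436 n 14 t 13.0
[ 0.27601376 -0.49321497 -0.65432301] [ 0.59447333  0.07963199 -0.00383664] 0.06833672995196191
```

Call:
{"fn": "arm_command", "kwargs": {"deltas": [[0, 0, 20, 0, 0, 0, 0.6], [0, 0, 35, 0, 0, 0, 0.6], [0, 0, 45, 0, 0, 0, 0.6], [-10, 0, 45, 0, 0, 0, -0.5], [-20, -20, 20, 0, 0, 0, -1]]}}

```text
time: 13.5
tool_pos: [0.5675, 0.0635, 0.1654]
ee_rot: [[-0.981, 0.195, 0.012], [0.195, 0.981, 0.004], [-0.011, 0.006, -1.0]]
force: [0.4, -0.8, 0.8]
grip_width: 0.0402
grasp_force: 0.0
```

Call:
{"fn": "arm_command", "kwargs": {"deltas": [[-20, -40, 0, 0, 0, 0.05, -1], [-20, -45, 0, 0, 0, 0.05, -1], [-15, -45, 0, 0, 0, 0.05, -1], [-10, -45, 0, 0, 0, 0.05, -1], [0, -45, 0, 0, 0, 0, -1]]}}

```text
time: 14.0
tool_pos: [0.4958, -0.1623, 0.161]
ee_rot: [[-1.0, 0.0, 0.0], [0.0, 1.0, -0.0], [-0.0, -0.0, -1.0]]
force: [1.1, 0.0, 0.3]
grip_width: 0.0002
grasp_force: 0.0
```

Call:
{"fn": "arm_command", "kwargs": {"deltas": [[0, -45, 0, 0, 0, 0, -1], [0, -45, 0, 0, 0, 0, -1], [0, -40, 0, 0, 0, 0, -1], [0, -20, 0, 0, 0, 0, -1], [0, 0, 0, 0, 0, 0, -1]]}}

```text
time: 14.5
tool_pos: [0.4969, -0.3158, 0.1609]
ee_rot: [[-1.0, 0.008, 0.002], [0.008, 1.0, -0.004], [-0.002, -0.004, -1.0]]
force: [0.3, -0.9, 0.1]
grip_width: -0.0001
grasp_force: 0.0
```

Run:
```python
from h import *
bub()
s=sense();print(s["tool_pos"],s["grip_width"],s["ee_rot"][:,1],s["force"])
for c in ("wrist","top"):
    a=capture(c)
    if c=="wrist": cv2.imwrite("pics/k.png",a)
    for k in ("round_key_top","square_key_top","bar_key_top"):
        print(c,k,[(np.round(d["centre"]),round(d["conf"],2),np.round(px2w(c,d["centre"],.042)[:2],4)) for d in tip_of(k,c)[:2]])
```

```text
bubble -3.2066467160182706 n 14 t 14.55
[ 0.49716889 -0.31244185  0.16072203] 0.00020490542975005904 [ 0.00458453  0.99998885 -0.00113182] [-0.43994457  1.27113506  0.05677906]
wrist round_key_top [(array([366., 228.]), 0.69, array([ 0.5   , -0.2707]))]
wrist square_key_top [(array([298., 230.]), 0.92, array([ 0.5012, -0.3237]))]
wrist bar_key_top [(array([238., 231.]), 0.73, array([ 0.5024, -0.3721]))]
top round_key_top [(array([418., 252.]), 0.57, array([ 0.4947, -0.2779])), (array([436., 252.]), 0.5, array([ 0.4941, -0.326 ]))]
top square_key_top [(array([458., 191.]), 0.56, array([ 0.6636, -0.3946])), (array([436., 250.]), 0.37, array([ 0.5001, -0.3272]))]
top bar_key_top []
```

View pics/k.png

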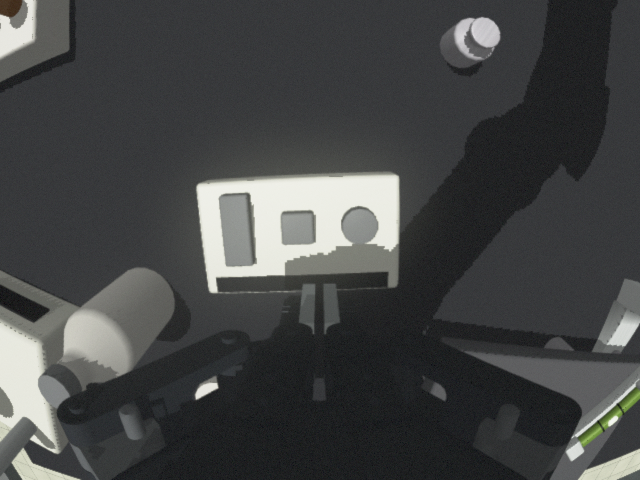

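The wrist view shows the terminal with the round key at (360,226), the square at (298,228) and the bar at (237,230). In the world that puts round at about (0.499, −0.275) and bar at about (0.502, −0.373). The bubble is still centred.

Call:
{"fn": "arm_command", "kwargs": {"deltas": [[2, 20, -30, 0, 0, 0, -1], [0, 17, -30, 0, 0, 0, -1], [0, 0, -35, 0, 0, 0, -1], [0, 0, -30, 0, 0, 0, -1], [0, 0, 0, 0, 0, 0, -1]]}}

```text
time: 15.45
tool_pos: [0.4965, -0.2712, 0.0322]
ee_rot: [[-1.0, -0.001, -0.007], [-0.001, 1.0, 0.003], [0.007, 0.003, -1.0]]
force: [0.0, 1.1, 0.4]
grip_width: 0.0001
grasp_force: 0.0
```

Call:
{"fn": "arm_command", "kwargs": {"deltas": [[1, -1, -4, 0, 0, 0, -1], [0, 0, -4, 0, 0, 0, -1], [0, 0, -3, 0, 0, 0, -1], [0, 0, -2, 0, 0, 0, -1], [0, 0, 0, 0, 0, 0, -1]]}}

```text
time: 15.95
tool_pos: [0.5004, -0.2745, 0.0229]
ee_rot: [[-1.0, 0.001, 0.001], [0.001, 1.0, -0.0], [-0.001, -0.0, -1.0]]
force: [-0.0, -0.9, 0.2]
grip_width: 0.0005
grasp_force: 0.0
```

Call:
{"fn": "arm_command", "kwargs": {"deltas": [[0, 0, -2, 0, 0, 0, -1], [0, 0, -2, 0, 0, 0, -1], [0, 0, -2, 0, 0, 0, -1], [0, 0, 0, 0, 0, 0, -1], [0, 0, 0, 0, 0, 0, -1]]}}

```text
time: 16.45
tool_pos: [0.5003, -0.2744, 0.0166]
ee_rot: [[-1.0, 0.001, 0.0], [0.001, 1.0, -0.0], [-0.0, -0.0, -1.0]]
force: [0.1, 0.6, 2.7]
grip_width: -0.0002
grasp_force: 1.2
```

Call:
{"fn": "arm_command", "kwargs": {"deltas": [[0, 0, -1.5, 0, 0, 0, -1], [0, 0, -1.5, 0, 0, 0, -1], [0, 0, -1.5, 0, 0, 0, -1], [0, 0, -1, 0, 0, 0, -1], [0, 0, 0, 0, 0, 0, -1]]}}

```text
time: 16.95
tool_pos: [0.5004, -0.2744, 0.0122]
ee_rot: [[-1.0, 0.001, 0.0], [0.001, 1.0, -0.0], [-0.0, -0.0, -1.0]]
force: [-2.3, 0.3, 12.9]
grip_width: 0.0001
grasp_force: 6.6
```

Call:
{"fn": "arm_command", "kwargs": {"deltas": [[0, 0, 15, 0, 0, 0, -1], [0, 0, 30, 0, 0, 0, -1], [1, -33, 0, 0, 0, 0, -1], [1, -35, 0, 0, 0, 0, -1], [0, -30, 0, 0, 0, 0, -1]]}}

```text
time: 17.45
tool_pos: [0.5022, -0.3739, 0.0566]
ee_rot: [[-1.0, 0.001, 0.001], [0.001, 1.0, -0.001], [-0.001, -0.001, -1.0]]
force: [0.1, 0.2, -0.7]
grip_width: 0.0001
grasp_force: 0.0
```

Call:
{"fn": "arm_command", "kwargs": {"deltas": [[0, 0, 0, 0, 0, 0, -1], [0, 0, -15, 0, 0, 0, -1], [0, 0, -15, 0, 0, 0, -1], [0, 0, -5, 0, 0, 0, -1], [0, 0, 0, 0, 0, 0, -1]]}}

```text
time: 17.95
tool_pos: [0.5013, -0.3698, 0.0191]
ee_rot: [[-1.0, -0.001, -0.003], [-0.001, 1.0, 0.003], [0.003, 0.003, -1.0]]
force: [0.6, -0.6, 0.6]
grip_width: -0.0002
grasp_force: 0.0
```

Run:
```python
from h import *
bub();s=sense();print(s["tool_pos"],s["force"])
```

```text
bubble -3.2408549705924536 n 14 t 18.0
[ 0.50185157 -0.37060399  0.01989826] [-0.00885015 -0.38448764  0.33134011]
```

Call:
{"fn": "arm_command", "kwargs": {"deltas": [[0, 0, -2, 0, 0, 0, -1], [0, 0, -2, 0, 0, 0, -1], [0, 0, -2, 0, 0, 0, -1], [0, 0, -1.5, 0, 0, 0, -1], [0, 0, 0, 0, 0, 0, -1]]}}

```text
time: 18.5
tool_pos: [0.5028, -0.3722, 0.0138]
ee_rot: [[-1.0, 0.0, 0.001], [0.0, 1.0, -0.0], [-0.001, -0.0, -1.0]]
force: [-0.8, 1.2, 3.2]
grip_width: -0.0002
grasp_force: 2.0
```

Call:
{"fn": "arm_command", "kwargs": {"deltas": [[0, 0, -1, 0, 0, 0, -1], [0, 0, -1, 0, 0, 0, -1], [0, 0, -0.5, 0, 0, 0, -1], [0, 0, 0, 0, 0, 0, -1], [0, 0, 0, 0, 0, 0, -1]]}}

```text
time: 19.0
tool_pos: [0.5027, -0.3723, 0.0122]
ee_rot: [[-1.0, 0.001, 0.001], [0.001, 1.0, -0.0], [-0.001, -0.0, -1.0]]
force: [-0.5, 2.7, 11.5]
grip_width: -0.0
grasp_force: 5.5
```

Bottomed at 11.5 N and the same height as the round key. Now I'll release and retreat.

Call:
{"fn": "arm_command", "kwargs": {"deltas": [[0, 0, 15, 0, 0, 0, -1], [0, 0, 35, 0, 0, 0, -1], [0, 0, 45, 0, 0, 0, -1], [0, 0, 40, 0, 0, 0, -1], [0, 0, 0, 0, 0, 0, -1]]}}

```text
time: 19.5
tool_pos: [0.5054, -0.3755, 0.1522]
ee_rot: [[-1.0, 0.002, 0.009], [0.002, 1.0, -0.007], [-0.009, -0.007, -1.0]]
force: [0.4, -0.6, -0.5]
grip_width: 0.0001
grasp_force: 0.0
```

Call:
{"fn": "arm_command", "kwargs": {"deltas": [[0, 0, 0, 0, 0, 0, -1], [0, 0, 0, 0, 0, 0, -1], [0, 0, 0, 0, 0, 0, -1], [0, 0, 0, 0, 0, 0, -1], [0, 0, 0, 0, 0, 0, -1]]}}

```text
time: 20.0
tool_pos: [0.5017, -0.372, 0.145]
ee_rot: [[-1.0, 0.001, -0.002], [0.001, 1.0, 0.001], [0.002, 0.001, -1.0]]
force: [-0.1, -0.3, -0.2]
grip_width: 0.0001
grasp_force: 0.0
```

Run:
```python
from h import *
bub();s=sense();print(s["tool_pos"],s["force"])
print(job_done())
```

```text
bubble -3.240563959465413 n 14 t 20.05
[ 0.50189426 -0.37207053  0.14520679] [ 0.30113491  0.13925604 -0.05629373]
the job is handed in; nothing more can be done
None
```

The job is handed in at 20 s: the middle-sized wedge carries the corner alone with the bubble about 0.3 mm off centre, and the round key then the bar key were each pressed to the stop (about 12 N) and released.

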